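# Show the base of the spice jar to the stock reader

## Robot

A 6-joint arm with a two-finger parallel gripper is mounted at the origin on a cart in front of the work surface, level with it; the furniture and walls round the work are solid. World frame = base frame: x ahead of the robot, y to its left, z up, the work surface at z = 0. Lengths are in m, angles in rad, forces in N, time in s.
With the tool pointing down it reaches from about 0.425 to 0.95 m from the base axis. Payload 3.5 kg.
Tool frame: the origin (TCP) lies at the very end of the fingers, on their centre line; the grasp point (between the pads) lies 19 mm behind it; z points along the fingers, y is the line along which they close (so a half turn about z gives the same grasp; the last joint's range is limited). The gripper opens to 85 mm and grips with 20 to 120 N. Pads are 22 mm wide; open, the fingers measure 114 mm over their backs; the gripper's body (76 mm by 85 mm) begins 54 mm behind the grasp point. The pads swing forward as they close: fully open they stand 13 mm farther back than shut.
Start: joints at [1.158, 0.286, 1.577, -0, 1.279, -0.15], TCP at [0.175, 0.652, 0.231] pointing down, gripper open.
Joint ranges: [-2.77, 2.77], [-0.9, 2.22], [0.21, 2.48], [-1.53, 4.67], [0.24, 2.81], [-2.84, 2.84]. Speed limits (rad/s): [2.79, 2.79, 3.14, 3.14, 3.14, 3.14].

## Interface

Orientations are given as a unit quaternion [x, y, z, w].
In Python, from plant import ctrl gives the robot as it stands.
- The arm moves only by the tool carry_out, never from a script. Its argument "deltas" is one flat list of numbers, 6 for each row, row after row: the shift along the tool's x, y, z in m, then the turn, a rotation vector about the tool's x, y, z in rad. A call has 1 to 5 rows; each row is the pose to reach, as a shift and turn from the pose commanded when the call began, along the tool's axes at that moment; what a row does not reach only later rows make up. A row lasts 1/8 s, in which the tool goes at most 62.5 mm and 10.7 degrees, less where a joint would pass 70% of its speed; a pose out of reach is approached as far as the arm can. A call with a gripper value outside its range is refused whole. "grip" is the opening in per cent of the stroke, from 0 (shut) to 100 (fully open), set as the call begins (left out, the last holds). The fingers move at their own pace and stop on an object; "grip_force" is the grip in N (left out, the last holds). Time passes only in rows, so rows that repeat a pose let the fingers close. It gives the time, the measured TCP pose, the force, the opening and the grip force at its end, in the units of the state.
- ctrl.get_state(): the state, without advancing time (a new reading comes with each control period).
- ctrl.read_camera(name): name is "side" or "top" or "wrist"; returns (picture, depth): 420x560x3 uint8, red, green, blue; 420x560 float32, m along the optical axis (not along the pixel's ray), 0 where there is no reading.
- ctrl.camera_model(name): a dict with "intrinsics" (3x3 intrinsics, pixels), "extrinsics" (4x4, takes a point from world to camera coordinates); the wrist camera has in their place "hand_eye" (4x4, takes a point from camera to tool coordinates, whose origin is the TCP and whose axes are the flange's). Camera axes: x right, y down, z forward; pixel columns grow to the right and rows downward; lengths in m; the calibration is good to about 2 mm. A picture is of the moment at which its call begins: read the wrist's pose just before it. camera_model takes no time and is no camera call.
- ctrl.sign_off(): hands the job in; it is judged then, once.
Trained networks look in the newest picture that a camera, given by its name, has taken for a name from the list of things; names that differ only in an ending like _2 or _b are one class to them, and where a whole thing is asked for, a point or a joint stands for the part that bears it (a point fixed in the world has none). Each returns a list of dicts, best first, with "score" (0 to 1); they miss things now and then, are a little off and sometimes report something else, mostly with a low value. They report only what shows in the picture. A call takes as long as a camera call.
- ctrl.find_in(camera, query): "uv" ([column, row] in pixels, amid what is visible of it).
The state is a dict: "time": time; "qpos": joint angles; "dq": joint speeds; "joint_efforts": joint torques, N m; "eef_pos": TCP position; "tcp_rot": TCP orientation; "contact_force": force on the tool from outside, world axes, zero at the start; "wrist_torque": the same for the moment, N m; "opening": opening from 0.0 (shut) to 1.0 (fully open); "finger_force": force on a finger pad.
Only numpy, scipy, OpenCV 4.12 (cv2) and the standard library are available. Lean on these libraries where they do the work, as an engineer would, in place of code of your own. Each camera call takes 0.05 s, during which the arm holds its last target. There are 200 camera calls.

## Task

Wake the stock reader by pressing its push button fully down and letting it spring back, then lift the capped spice jar out of the tray and show its base to the reader's sloping window. Finish while still holding the jar still in the air there: base squarely facing the window, centred on it and about 60 mm off the glass, not touching the reader. Leave the jigger and the measuring cup standing in the tray.

Things in the scene. Friction and masses are not known exactly. Their poses are not given: they have to be found in the camera images.
- reader: Fixed countertop stock reader, white plastic, 172 (x) x 120 (y) x 89 (z) mm. Origin on the worktop under the housing; the housing reaches from 85 mm in front of it (-x) to 88 mm behind. A 40 mm high level ledge, 50 mm deep, runs along the front (-x side) and carries the push button; behind it the top slopes up at 25 degrees away from the front, to 89 mm, and carries the reading window. Stands left or right of the tray, front turned roughly to the robot
- reader_window: The reader's black square reading window, 82 x 82 mm, in a 6 mm wide aluminium frame standing 2 mm proud, with a round lens in the middle. Fixed to the reader. Origin: centre of the outer face of the glass, about 65 mm above the worktop. z axis: straight out of the glass, leaning 25 degrees from vertical towards the reader's front; y axis level across the reader; x axis up the slope
- reader_button_top (a point): Centre of the top of the round aluminium push button, 28 mm across, on the reader's front ledge, 75.5 mm horizontally from the window's centre; moves straight down when pressed
- reader_button (a joint): Travel of the push button, m: 0 up, 0.006 fully down; spring-loaded, about 5 N fully down, comes up by itself
- tray: Long white plastic tray, 216 x 92 x 21 mm, fixed to the worktop, long side along its x axis; floor 3 mm thick, lips 21 mm high. Origin: centre of the underside. The jar, jigger and measuring cup stand in it in a row, about 66 mm apart along its x axis, in any order
- jar: Closed upright spice jar, a straight cylinder 42 mm across and 106 mm tall with a cap (fixed) on its top 20 mm as wide as the jar, about 0.1 kg. Loose, standing in the tray. Origin: centre of its base; z axis up through the cap
- jigger: Steel double-cone jigger, 45 mm across, 80 mm tall, loose, standing in the tray; to be left alone. Origin: centre of its base, z up
- measure_cup: Clear conical measuring cup on a foot, 57 mm across, 119 mm tall, loose and light, standing in the tray; to be left alone. Origin: centre of its base, z up

How it is judged:
On the way, in this order (a step that is already met when the one before it is completed fails the run):
1. the reader's button is pressed fully down (value of joint reader_button above 0.005 m), for 0.05 s.
2. the button is let go and has sprung back up (value of joint reader_button below 0.001 m), for 0.1 s.
3. the jar is lifted clear of the tray in the fingers (height (world z) of jar above 0.04 m and contact force between jar and the fingers above 1 N and contact force between jar and tray below 0.1 N), for 0.2 s.
At the end, for the whole second after the job is handed in: Jar held still, cap up, touching only the fingers: base 40-80 mm off the glass, within 20 mm of the window centre each way along the glass, axis within 0.17 rad of the window's normal; button up; jigger and cup upright (0.2 rad), within 40 mm of their starts (x of jar in the frame of reader_window between -0.02 and 0.02 m and y of jar in the frame of reader_window between -0.02 and 0.02 m and z of jar in the frame of reader_window between 0.04 and 0.08 m and angle between the z axis of jar and the z axis of reader_window, either way round below 0.17 rad and angle between jar's own z axis and vertical below 0.8 rad and contact force between jar and the fingers above 1 N and contact force between jar and reader below 0.1 N and contact force between jar and tray below 0.1 N and linear speed of jar below 0.03 m/s and angular speed of jar below 0.2 rad/s and value of joint reader_button below 0.001 m and angle between each of jigger, measure_cup's own z axis and vertical below 0.2 rad and distance of each of jigger, measure_cup from where it was at the start of the episode below 0.04 m); the arm keeps its last pose, push and grip.
It fails at once if the jar strikes the reader (contact force between jar and reader above 2 N).
It fails at once if the jigger or the measuring cup is tipped over (angle between any of jigger, measure_cup's own z axis and vertical above 0.5 rad).
It also fails if it takes over 58 s, if anything falls off the work surface, if the arm or the gripper's body presses on something with over 40 N, if the wrist force passes 120 N, or if a joint passes its speed limit or range.

## Working session

There is one attempt and no reset: what is moved stays moved. The work goes in short steps, Python scripts to look and compute and a tool call to move; the robot and the scene stay as the last step left them, time stands still between calls to the robot, and variables do not carry over. Pictures are saved under pics/ and viewed, at most 10 in all, crops included, and the job is handed in when it is done.

Besides the shell and the picture viewer there is one more tool, called as name(argument=value, ...), one argument or row to a line, values as JSON. carry_out: Moves the arm, as the interface text tells. Its arguments: {"type":"object","properties":{"deltas":{"type":"array"},"grip":{"type":"number"},"grip_force":{"type":"number"}},"required":["deltas"]}

```bash
mkdir -p pics
cat > h.py <<'E'
import numpy as np, cv2
from scipy.spatial.transform import Rotation as R
from plant import ctrl
def cloud(name):
    s=ctrl.get_state(); im,d=ctrl.read_camera(name); m=ctrl.camera_model(name); K=np.array(m["intrinsics"])
    v,u=np.indices(d.shape); P=np.stack([(u-K[0,2])/K[0,0]*d,(v-K[1,2])/K[1,1]*d,d],-1)
    if name=="wrist":
        H=np.array(m["hand_eye"]); P=P@H[:3,:3].T+H[:3,3]
        P=P@R.from_quat(s["tcp_rot"]).as_matrix().T+s["eef_pos"]
    else:
        E=np.linalg.inv(np.array(m["extrinsics"])); P=P@E[:3,:3].T+E[:3,3]
    P[d==0]=np.nan
    return im,P
def save(n,im): cv2.imwrite(f"pics/{n}.png",im[:,:,::-1])
E
python3 - <<'E'
from h import *
s=ctrl.get_state(); print(s)
ims=[]
for c in ["top","side"]:
    im,P=cloud(c); np.save(c+".npy",P); ims.append(im)
    for q in ["reader_window","reader_button_top","jar","jigger","measure_cup","tray"]:
        for r in ctrl.find_in(c,q)[:1]:
            u,v=np.round(r["uv"]).astype(int)
            print(c,q,r["score"],u,v,np.nanmedian(P[v-2:v+3,u-2:u+3].reshape(-1,3),0).round(3))
save("a",cv2.resize(np.hstack(ims),(800,300)))
E
```

```text
{'time': 0.0, 'qpos': array([ 1.15801692e+00,  2.87176434e-01,  1.57814741e+00,  1.78739157e-05,
        1.27859188e+00, -1.49985915e-01]), 'dq': array([-7.99156614e-04, -9.57775368e-05, -1.32058631e-03,  7.92898038e-04,
       -1.57028907e-03, -5.64654533e-04]), 'joint_efforts': array([-1.76930776e-04, -4.05972362e+01, -2.92630255e+01, -1.38582109e-04,
        5.61652952e-03, -1.23712206e-05]), 'eef_pos': array([0.17504867, 0.65124277, 0.22995601]), 'tcp_rot': array([ 1.31021449e-01,  9.91378853e-01, -1.11348021e-03, -3.30758945e-04]), 'contact_force': array([ 0.20923514,  0.34540218, -0.14747831]), 'wrist_torque': array([-0.0590609 , -0.02293107,  0.00329606]), 'finger_force': 0.0, 'opening': 0.9993435119410109}
top reader_window 0.73 195 228 [0.577 0.189 0.066]
top reader_button_top 0.67 195 267 [0.504 0.187 0.061]
top jar 0.69 389 227 [ 0.572 -0.171  0.109]
top jigger 0.84 394 262 [ 0.514 -0.192  0.039]
top measure_cup 0.58 379 192 [ 0.652 -0.168  0.04 ]
top tray 0.68 377 245 [ 0.551 -0.167  0.003]
side reader_window 0.83 286 292 [0.586 0.201 0.072]
side reader_button_top 0.74 330 290 [0.505 0.19  0.064]
side jar 0.91 286 189 [ 0.585 -0.16   0.07 ]
side jigger 0.89 312 187 [ 0.52  -0.178  0.065]
side measure_cup 0.7 263 190 [ 0.64  -0.137  0.082]
side tray 0.7 298 202 [ 0.554 -0.196  0.006]
```

View pics/a.png

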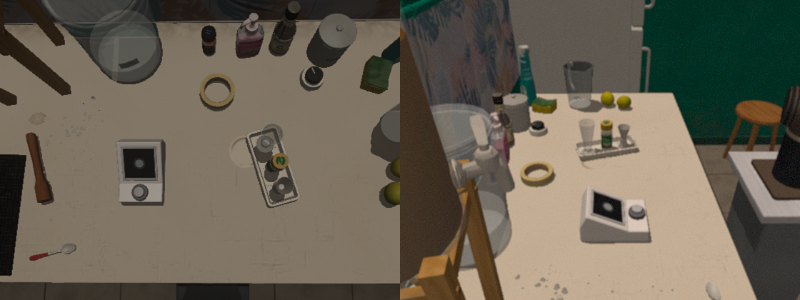

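The left panel (top camera) shows the reader on the left, front towards the robot. The tray is on the right with the jar in the middle, the jigger nearer and the cup farther. I'll fit the geometry next.

Run:
```python
from h import *
s=ctrl.get_state()
for c in ["top","side"]:
    P=np.load(c+".npy").reshape(-1,3); P=P[~np.isnan(P).any(1)]
    q=P[(abs(P[:,0]-.56)<.13)&(abs(P[:,1]-.19)<.1)&(P[:,2]>.025)&(P[:,2]<.12)]
    print(c,"reader",cv2.minAreaRect(q[:,:2].astype(np.float32)*1000), q[:,2].max())
    w=q[(abs(q[:,0]-.58)<.035)&(abs(q[:,1]-.19)<.035)]
    m=w.mean(0); n=np.linalg.svd(w-m)[2][2]; n*=np.sign(n[2]); print("plane",m.round(4),n.round(4),np.std((w-m)@n))
    b=q[(abs(q[:,0]-.504)<.022)&(abs(q[:,1]-.188)<.022)&(q[:,2]>.05)&(q[:,2]<.067)]
    print("btn",cv2.minEnclosingCircle(b[:,:2].astype(np.float32)*1000),np.percentile(b[:,2],[10,50,90]),len(b))
    t=P[(abs(P[:,0]-.58)<.14)&(abs(P[:,1]+.17)<.1)&(P[:,2]>.008)]
    r=t[t[:,2]<.03]; print("tray",cv2.minAreaRect(r[:,:2].astype(np.float32)*1000))
    j=t[(t[:,2]>.1)&(np.hypot(t[:,0]-.575,t[:,1]+.17)<.04)]
    if len(j): print("jar",cv2.minEnclosingCircle(j[:,:2].astype(np.float32)*1000),np.median(j,0),len(j))
print(R.from_quat(s["tcp_rot"]).as_matrix().round(3))
```

```text
top reader ((559.61181640625, 189.44749450683594), (121.37474060058594, 169.9215087890625), 89.8221664428711) 0.0902836939540338
plane [0.5809 0.1899 0.0669] [-4.289e-01 -1.000e-04  9.033e-01] 0.0014401625525368531
btn ((502.0042419433594, 188.8452911376953), 21.765886306762695) [0.05059608 0.05375124 0.06210179] 366
tray ((576.9866943359375, -174.44281005859375), (216.51556396484375, 93.55804443359375), 15.973668098449707)
jar ((585.5416259765625, -174.51669311523438), 30.74308967590332) [ 0.5753487  -0.17657749  0.10795604] 427
side reader ((561.4450073242188, 189.2431640625), (171.8122100830078, 125.93519592285156), 0.06291728466749191) 0.0918894610905675
plane [0.5806 0.1915 0.0687] [-0.4242  0.0023  0.9056] 0.0010012195326890966
btn ((502.7974853515625, 189.83807373046875), 22.311704635620117) [0.05262654 0.05618601 0.06440631] 325
tray ((577.8057861328125, -175.49960327148438), (217.90939331054688, 99.54984283447266), 15.366198539733887)
jar ((579.4956665039062, -177.10520935058594), 23.25614356994629) [ 0.57734825 -0.16938519  0.11043039] 180
[[-0.966  0.26   0.   ]
 [ 0.26   0.966  0.   ]
 [ 0.     0.    -1.   ]]
```

```bash
cat >> h.py <<'E'
def frame(z,y):
    z=np.array(z,float)/np.linalg.norm(z); y=np.array(y,float); y-=z*(y@z); y/=np.linalg.norm(y)
    return np.stack([np.cross(y,z),y,z],1)
def delta(p,M):
    s=ctrl.get_state(); M0=R.from_quat(s["tcp_rot"]).as_matrix()
    d=M0.T@(np.array(p)-s["eef_pos"]); r=R.from_matrix(M0.T@M).as_rotvec()
    print("t",s["time"],"pos",s["eef_pos"].round(4),"F",s["contact_force"].round(1),"delta",d.round(4),r.round(4),"rows>=",max(np.linalg.norm(d)/.0625,np.linalg.norm(r)/.1867).round(1))
DOWN=frame([0,0,-1],[-.276,.96,0])
E
python3 - <<'E'
from h import *
delta([.503,.189,.10],DOWN)
E
```

```text
t 0.7 pos [0.1753 0.6518 0.2314] F [ 0.3 -0.9 -0.4] delta [-0.4367 -0.3618  0.1313] [ 0.      0.     -0.5428] rows>= 9.3
```

carry_out(
  deltas=[-0.087,-0.072,0.02,0,0,-0.11,-0.131,-0.108,0.035,0,0,-0.2,-0.18,-0.15,0.05,0,0,-0.3,-0.225,-0.187,0.06,0,0,-0.4,-0.27,-0.224,0.07,0,0,-0.543],
  grip=0,
)

```text
time: 1.32
eef_pos: [0.353, 0.4001, 0.1695]
tcp_rot: [-0.142, 0.99, 0.0, 0.0]
contact_force: [1.0, -0.1, -0.4]
opening: -0.0
finger_force: 0.0
```

Run:
```python
from h import *
delta([.503,.189,.08],DOWN)
```

```text
t 1.325 pos [0.353  0.4001 0.1695] F [ 1.  -0.1 -0.4] delta [-0.0845 -0.2448  0.0895] [0.0003 0.0009 0.0051] rows>= 4.4
```

carry_out(
  deltas=[-0.02,-0.057,0.01,0,0,0,-0.04,-0.114,0.03,0,0,0,-0.06,-0.171,0.05,0,0,0,-0.076,-0.22,0.07,0,0,0.0,-0.0845,-0.2448,0.0895,0,0,0],
)

```text
time: 1.95
eef_pos: [0.5027, 0.1875, 0.0799]
tcp_rot: [-0.138, 0.99, -0.0, 0.001]
contact_force: [0.4, 0.2, 0.4]
opening: -0.002
finger_force: 0.0
```

Run:
```python
from h import *
delta([.503,.189,.0555],DOWN)
```

```text
t 1.95 pos [0.5027 0.1875 0.0799] F [0.4 0.2 0.4] delta [-0.0007  0.0014  0.0244] [-0.0004  0.0013 -0.0026] rows>= 0.4
```

carry_out(
  deltas=[-0.001,0.001,0.014,0,0,0,-0.001,0.001,0.018,0,0,0,-0.001,0.001,0.021,0,0,0,-0.001,0.001,0.023,0,0,0],
)

```text
time: 2.45
eef_pos: [0.5013, 0.1919, 0.0578]
tcp_rot: [-0.14, 0.99, 0.0, -0.0]
contact_force: [-3.4, -0.6, 3.6]
opening: 0.001
finger_force: 1.9
```

carry_out(
  deltas=[0,0,0.002,0,0,0,0,0,0.003,0,0,0,0,0,0.003,0,0,0],
)

```text
time: 2.82
eef_pos: [0.5014, 0.1919, 0.0559]
tcp_rot: [-0.14, 0.99, 0.0, -0.001]
contact_force: [-7.0, 0.0, 11.0]
opening: -0.002
finger_force: 6.0
```

carry_out(
  deltas=[0,0,0.002,0,0,0,0,0,0.002,0,0,0],
)

```text
time: 3.08
eef_pos: [0.5014, 0.1919, 0.0558]
tcp_rot: [-0.14, 0.99, 0.0, -0.001]
contact_force: [-12.7, -1.7, 23.3]
opening: 0.001
finger_force: 11.0
```

Run:
```python
from h import *
im,P=cloud("side"); im2,_=cloud("wrist")
a=cv2.resize(im[240:350,250:390],None,fx=2.8,fy=2.8,interpolation=cv2.INTER_CUBIC)
save("b",np.hstack([a,cv2.resize(im2,(408,308))])); delta([.503,.189,.09],DOWN)
```

```text
t 3.175 pos [0.5014 0.192  0.0558] F [-9.5 -0.7 21. ] delta [-0.0006 -0.0032 -0.0342] [ 0.001  -0.0023  0.001 ] rows>= 0.6
```

View pics/b.png

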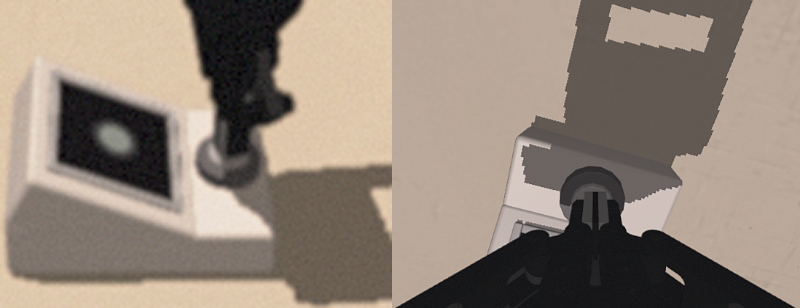

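The view confirms the fingers centred on the button. The tip stopped hard at z 0.0558, so the button is fully down. I'll release it and move to the jar.

carry_out(
  deltas=[0,-0.001,-0.02,0,0,0,0,-0.003,-0.06,0,0,0,0,-0.003,-0.1,0,0,0,0,-0.003,-0.14,0,0,0],
  grip=100,
)

```text
time: 3.68
eef_pos: [0.5026, 0.1886, 0.1933]
tcp_rot: [-0.14, 0.99, 0.0, 0.001]
contact_force: [0.5, -0.2, -0.0]
opening: 0.844
finger_force: 0.0
```

Run:
```python
from h import *
delta([.577,-.175,.21],DOWN)
```

```text
t 3.675 pos [0.5026 0.1886 0.1933] F [ 0.5 -0.2 -0. ] delta [ 0.0291 -0.37   -0.0169] [0.0002 0.0018 0.0006] rows>= 5.9
```

carry_out(
  deltas=[0.005,-0.06,-0.017,0,0,0,0.01,-0.12,-0.017,0,0,0,0.014,-0.18,-0.017,0,0,0,0.019,-0.24,-0.017,0,0,0,0.023,-0.3,-0.017,0,0,0],
)

```text
time: 4.3
eef_pos: [0.5639, -0.1081, 0.2091]
tcp_rot: [-0.14, 0.99, -0.0, 0.001]
contact_force: [0.6, 1.8, 1.0]
opening: 0.998
finger_force: 0.0
```

carry_out(
  deltas=[0.004,-0.05,0,0,0,0,0.006,-0.07,0,0,0,0,0.006,-0.07,0,0,0,0],
)

```text
time: 4.68
eef_pos: [0.577, -0.1758, 0.2087]
tcp_rot: [-0.139, 0.99, 0.0, 0.0]
contact_force: [-0.0, -0.2, -0.3]
opening: 0.997
finger_force: 0.0
```

Run:
```python
from h import *
im,P=cloud("wrist"); 
for r in ctrl.find_in("wrist","jar")[:2]:
    u,v=np.round(r["uv"]).astype(int); print(r, P[v,u].round(3))
Q=P.reshape(-1,3); Q=Q[~np.isnan(Q).any(1)]
j=Q[(Q[:,2]>.1)&(Q[:,2]<.113)&(np.hypot(Q[:,0]-.577,Q[:,1]+.175)<.035)]
print(len(j),np.percentile(j,[2,50,98],axis=0).round(4), cv2.minEnclosingCircle(j[:,:2].astype(np.float32)*1000))
save("c",im); delta([.577,-.175,.068],DOWN)
```

```text
{'uv': [276.5, 200.0], 'score': 0.98} [ 0.568 -0.18   0.109]
2345 [[ 0.5576 -0.1954  0.1027]
 [ 0.5755 -0.1773  0.1078]
 [ 0.595  -0.159   0.1094]] ((577.2073364257812, -176.80050659179688), 20.95519256591797)
t 4.775 pos [ 0.5768 -0.1739  0.2087] F [ 0.3  0.2 -0.3] delta [ 1.000e-04 -1.200e-03  1.407e-01] [0.001  0.     0.0013] rows>= 2.3
```

View pics/c.png

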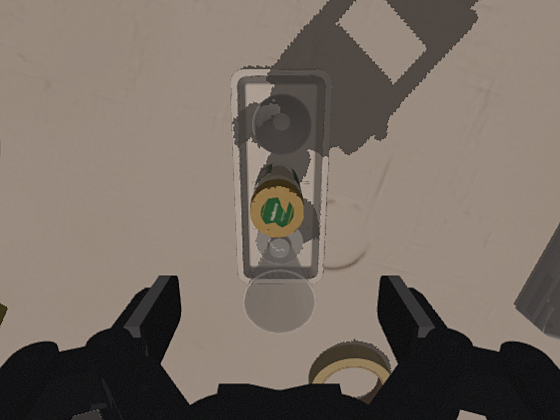

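The cap is centred at pixel (277, 210), at world (0.577, -0.177). The tray is aligned with the tool, so I'll descend straight down.

carry_out(
  deltas=[0,-0.003,0.05,0,0,0,0,-0.003,0.09,0,0,0,0,-0.003,0.12,0,0,0,0,-0.003,0.141,0,0,0,0,-0.003,0.141,0,0,0],
)

```text
time: 5.4
eef_pos: [0.5768, -0.1766, 0.0664]
tcp_rot: [-0.14, 0.99, 0.001, -0.001]
contact_force: [0.0, 0.5, 0.2]
opening: 0.997
finger_force: 0.0
```

carry_out(
  deltas=[0,0,0,0,0,0,0,0,0,0,0,0,0,0,0,0,0,0,0,0,0,0,0,0,0,0,0,0,0,0],
  grip=0,
  grip_force=40,
)

```text
time: 6.02
eef_pos: [0.5787, -0.1785, 0.0697]
tcp_rot: [-0.14, 0.99, -0.0, 0.001]
contact_force: [-1.0, 1.4, 5.4]
opening: 0.473
finger_force: 40.3
```

carry_out(
  deltas=[0,0,-0.02,0,0,0,0,0,-0.05,0,0,0,0,0,-0.09,0,0,0,0,0,-0.13,0,0,0,0,0,-0.16,0,0,0],
)

```text
time: 6.65
eef_pos: [0.578, -0.1786, 0.2309]
tcp_rot: [-0.14, 0.99, -0.001, 0.001]
contact_force: [0.6, -1.3, -1.7]
opening: 0.47
finger_force: 40.6
```

Run:
```python
from h import *
th=np.radians(25); n=np.array([-np.sin(th),0,np.cos(th)]); w=np.array([.579,.1895,.0665])
T=frame(-n,[0,1,0])
p=w+n*.125; print(p); delta(w+n*.225,T); delta([.50,.19,.24],frame([0,0,-1],[0,1,0]))
s=ctrl.get_state(); print(s["qpos"].round(3),s["opening"],s["finger_force"])
im,P=cloud("side"); save("d",im)
```

```text
[0.52617272 0.1895     0.17978847]
t 6.65 pos [ 0.578  -0.1786  0.2309] F [ 0.6 -1.3 -1.7] delta [-0.0115  0.3797 -0.0403] [ 0.0593 -0.4315  0.276 ] rows>= 6.1
t 6.65 pos [ 0.578  -0.1786  0.2309] F [ 0.6 -1.3 -1.7] delta [-0.027   0.3758 -0.0098] [-0.0018  0.002   0.2801] rows>= 6.0
[-0.467  0.133  1.757 -0.     1.249 -2.318] 0.4695536627615171 40.63183975405991
```

View pics/d.png

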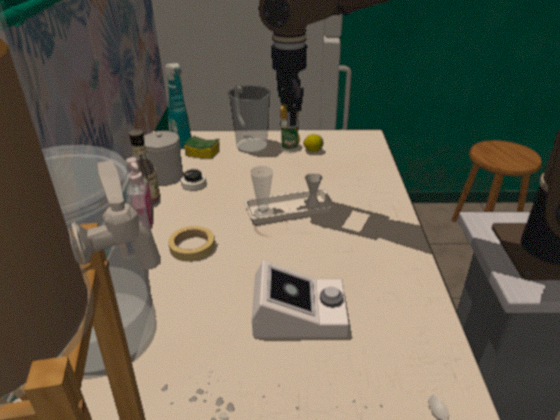

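The jar is held in the fingers at pixel (290, 130), and the cup and jigger are still standing in the tray. I'll move over the reader and tilt on the way.

carry_out(
  deltas=[0,0.025,-0.005,0,0,0.02,-0.001,0.075,-0.02,0,-0.03,0.06,-0.003,0.125,-0.03,0.01,-0.1,0.1,-0.005,0.175,-0.04,0.02,-0.17,0.13,-0.006,0.21,-0.04,0.03,-0.22,0.15],
)

```text
time: 7.32
eef_pos: [0.5246, 0.0267, 0.2687]
tcp_rot: [-0.064, 0.992, 0.0, 0.112]
contact_force: [0.3, -0.2, -1.4]
opening: 0.477
finger_force: 40.8
```

```bash
cat > g.py <<'E'
from h import *
import sys
th=np.radians(25); n=np.array([-np.sin(th),0,np.cos(th)]); w=np.array([.579,.1895,.0665])
delta(w+n*float(sys.argv[1]),frame(-n,[0,1,0])); print(ctrl.get_state()["qpos"].round(2))
E
python3 g.py .2
```

```text
t 7.325 pos [0.5246 0.0267 0.2687] F [ 0.3 -0.2 -1.4] delta [0.0131 0.1656 0.0162] [ 0.0287 -0.2107  0.1257] rows>= 2.7
[-0.17 -0.21  2.03  0.06  1.1  -1.89]
```

carry_out(
  deltas=[0.003,0.035,0.003,0.006,-0.045,0.027,0.006,0.08,0.007,0.013,-0.1,0.06,0.01,0.12,0.01,0.02,-0.15,0.09,0.012,0.15,0.014,0.026,-0.19,0.113,0.013,0.166,0.016,0.029,-0.21,0.126],
)

```text
time: 7.95
eef_pos: [0.4936, 0.1896, 0.246]
tcp_rot: [-0.001, 0.977, -0.0, 0.214]
contact_force: [0.0, -0.3, -0.8]
opening: 0.475
finger_force: 40.8
```

```bash
python3 g.py .125
python3 - <<'E'
from h import *
im,P=cloud("side"); save("e",im)
E
```

```text
t 7.95 pos [0.4936 0.1896 0.246 ] F [ 0.  -0.3 -0.8] delta [-0.0019 -0.0001  0.0738] [-0.0001 -0.0051  0.0012] rows>= 1.2
[ 0.22 -0.27  2.15 -0.12  0.84 -1.29]
```

View pics/e.png

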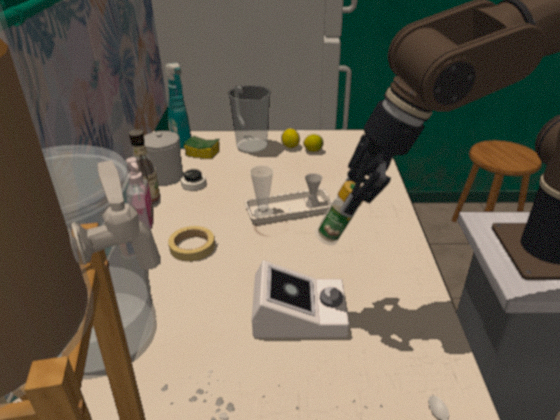

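The tilted jar is above the reader at pixel (335, 220), well clear of it. I'll lower it along the normal and measure.

carry_out(
  deltas=[0,0,0.02,0,0,0,-0.001,0,0.04,0,0,0,-0.002,0,0.06,0,-0.003,0,-0.002,0,0.072,0,-0.005,0,-0.002,0,0.072,0,-0.005,0],
)

```text
time: 8.62
eef_pos: [0.5266, 0.1878, 0.1815]
tcp_rot: [0.0, 0.976, -0.001, 0.216]
contact_force: [0.7, 0.5, -1.5]
opening: 0.474
finger_force: 40.9
```

```bash
python3 g.py .125
python3 - <<'E'
from h import *
im,P=cloud("side"); save("f",cv2.resize(im[170:350,220:420],(800,600)[:2] and (660,594)))
th=np.radians(25); n=np.array([-np.sin(th),0,np.cos(th)]); x=np.array([np.cos(th),0,np.sin(th)]); w=np.array([.579,.1895,.0665])
L=(P-w); a=np.stack([L@x,L[...,1],L@n],-1).reshape(-1,3)
q=a[(abs(a[:,0])<.04)&(abs(a[:,1])<.035)]; 
j=q[(q[:,2]>.03)&(q[:,2]<.13)]
for lo in np.arange(.03,.13,.01):
    k=j[(j[:,2]>=lo)&(j[:,2]<lo+.01)]
    if len(k): print(lo.round(3),len(k),k[:,:2].min(0).round(4),k[:,:2].max(0).round(4),k[:,2].min().round(4))
E
```

```text
t 8.625 pos [0.5266 0.1878 0.1815] F [ 0.7  0.5 -1.5] delta [0.0011 0.0017 0.0013] [-0.0012 -0.0016 -0.0004] rows>= 0.0
[ 0.2  -0.12  2.15 -0.13  0.69 -1.29]
0.06 74 [-0.0163 -0.0083] [0.0213 0.0195] 0.0618
0.07 107 [-0.0175 -0.0118] [0.0214 0.0211] 0.07
0.08 118 [-0.0167 -0.0083] [0.0224 0.0209] 0.08
0.09 115 [-0.017  -0.0066] [0.0219 0.0206] 0.0901
0.1 124 [-0.0171 -0.0095] [0.022  0.0215] 0.1001
0.11 121 [-0.0184 -0.0099] [0.0223 0.0211] 0.1101
0.12 106 [-0.0173 -0.0104] [0.0228 0.0236] 0.1201
```

View pics/f.png

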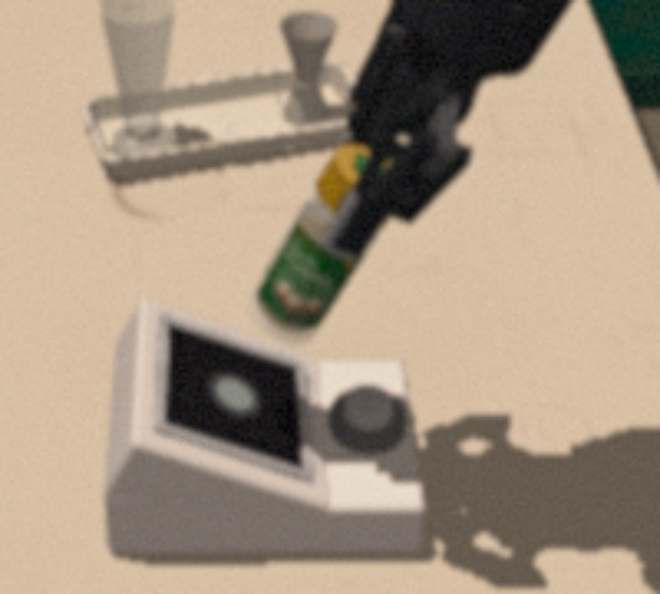

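The jar hangs tilted over the window, parallel to its normal. Its base is about 61 mm off the glass and centred within about 2 mm. The button is up, and the cup and jigger are standing. I'll let it settle, then hand in.

carry_out(
  deltas=[0,0,0,0,0,0,0,0,0,0,0,0,0,0,0,0,0,0,0,0,0,0,0,0],
)

```text
time: 9.18
eef_pos: [0.5272, 0.1884, 0.1831]
tcp_rot: [0.0, 0.976, -0.0, 0.217]
contact_force: [0.3, -0.1, -1.1]
opening: 0.471
finger_force: 40.9
```

```bash
python3 g.py .125; python3 -c "
from plant import ctrl
print(ctrl.sign_off())"
```

```text
t 9.175 pos [0.5272 0.1884 0.1831] F [ 0.3 -0.1 -1.1] delta [0.0023 0.0011 0.0025] [-0.0002  0.0017 -0.0001] rows>= 0.1
[ 0.2  -0.12  2.15 -0.13  0.69 -1.29]
the job is handed in; nothing more can be done
None
```

I pressed and released the button, lifted the jar and handed the job in with it held still, base facing the window squarely, about 61 mm off the glass and centred within a few mm; the jigger and cup still stand in the tray, and the sign-off returned no verdict.

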